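Lock the bench balance for moving with the square-drive key

ROBOT

A 7-joint arm with a two-finger parallel gripper is mounted at the origin on the work surface. World frame = base frame: x ahead of the robot, y to its left, z up, the work surface at z = 0. Lengths are in m, angles in rad, forces in N, time in s.
With the tool pointing down it reaches from about 0.425 to 0.875 m from the base axis. Payload 4.7 kg.
Tool frame: the origin (TCP) lies at the very end of the fingers, on their centre line; the grasp point (between the pads) lies 19 mm behind it (ctrl.grasp_offset is the distance from the TCP to the grasp point, in m); z points along the fingers, y is the direction in which the jaws open and shut (so a half turn about z gives the same grasp; the last joint's range is limited). The gripper opens to 87 mm and grips with 3 to 60 N. Pads are 19 mm wide; open, the fingers measure 117 mm over their backs; the gripper's body (75 mm by 190 mm) begins 51 mm behind the grasp point.
Start: joints at [1.129, 0.321, -0.07, 1.45, 0.023, 1.371, -0.057], TCP at [0.286, -0.584, 0.223] pointing down, gripper open.
Joint ranges: [-2.86, 2.86], [-0.3, 2.09], [-1.38, 1.24], [0.06, 2.45], [-1.56, 4.7], [0.09, 2.05], [-2.69, 2.69]. Speed limits (rad/s): [2.57, 2.57, 3.14, 3.14, 3.14, 3.14, 3.14].

INTERFACE

Orientations are given as a rotation vector (axis times angle).
In Python, from bench import ctrl gives the robot as it stands.
- The arm moves only by the shell command python3 -m creep 'ROWS' [FORCE]. ROWS is JSON, a list that holds one entry, the list of rows, each a list of 7 numbers: the opening, from 0 (shut) to 1 (fully open), then the shift along the tool's x, y, z in mm, then the turn, a rotation vector about the tool's x, y, z in rad. In form: [[[grip, dx, dy, dz, rx, ry, rz], ...]]. A call has 1 to 5 rows; each row is the pose to reach, as a shift and turn from the pose commanded when the call began, along the tool's axes at that moment; what a row does not reach only later rows make up. A row lasts 1/10 s, in which the tool goes at most 50 mm and 8.59 degrees, less where a joint would pass 70% of its speed; a pose out of reach is approached as far as the arm can. A call with a gripper value outside its range is refused whole. The fingers move at their own pace and stop on an object; FORCE is the grip in N (left out, the last holds). Time passes only in rows, so rows that repeat a pose let the fingers close. It gives the time, the measured TCP pose, the force and the opening at its end, in the units of the state.
- ctrl.get_state(): the state, without advancing time (a new reading comes with each control period).
- ctrl.get_image(name): name is "side" or "top"; returns the picture (400x640x3 uint8, red, green, blue); there is no depth.
- ctrl.camera_params(name): a dict with "K" (3x3 intrinsics, pixels), "k1" (the pictures are not rectified: a ray, as slopes to the right and down, at radius r is drawn at 1 + k1 r^2 times it, then the intrinsics apply), "pose" (4x4, takes a point from camera to world coordinates). Camera axes: x right, y down, z forward; pixel columns grow to the right and rows downward; lengths in m; the calibration is good to about 2 mm. A picture is of the moment at which its call begins. camera_params takes no time and is no camera call.
- ctrl.close_job(): hands the job in, once; it reports no verdict.
The state is a dict: "time": time; "joint_positions": joint angles; "qd": joint speeds; "joint_torque": joint torques, N m; "position": TCP position; "tool_rot": TCP orientation; "ft_force": force on the tool from outside, world axes, zero at the start; "torque": the same for the moment, N m; "grip_width": opening from 0.0 (shut) to 1.0 (fully open).
Only numpy, scipy, OpenCV 4.12 (cv2) and the standard library are available. Lean on these libraries where they do the work, as an engineer would, in place of code of your own. Each camera call takes 0.05 s, during which the arm holds its last target. There are 200 camera calls.

TASK

Lock the white bench balance for moving: first flip its red flap over until it snaps open, then lift the blue-handled square key out of its sloping rest, stand it upright in the round hole of the grey stand and let go of it. Then take the key again, set it upright, fully home and square in the brass lock screw under the flap, and only then turn the screw clockwise to its stop, keeping the key upright. Leave the key standing in the screw, keep off the weighing pan and do not disturb the other things.

Things in the scene. Friction and masses are not known exactly. Their poses are not given: they have to be found in the camera images.
- flap (a joint): Hinge of the red flap of the balance, rad: 0 = closed (flap level, over the lock bay), 2.1 = open stop (flap past upright, leaning towards the robot side of the balance). Over-centre spring: below about 1.05 it is pulled shut, above that it springs to the open stop; at most 0.18 N m, that is about 2.5 N at the tab.
- flap_tab (a point): Grasp point on the red pull tab that stands up from the flap: tab 22 mm wide (along its y, the hinge direction), 10 mm thick, rising 38 mm above the flap plate; this point is 25 mm above the plate and 13 mm below the tab's top. It turns with the flap: its x points along the flap from hinge to free edge, z is normal to the flap (up when closed). With the flap closed it lies 100 mm above the table.
- flap_hinge (a point): Point on the hinge line of the flap (middle of its length), 71 mm above the table; the hinge line runs along its y. flap_tab lies 72 mm along x and 29 mm along z from it in the flap's own frame. The flap plate is 94 x 94 mm, 4 mm thick. Opening lifts the free edge and carries it over towards -x of the balance.
- key_center (a point): Middle of the key's handle, on its axis, 115 mm from the tip. Key 150 mm long, about 160 g: steel shaft 14 x 14 mm square from the tip to 80 mm, then blue handle 28 x 28 mm square (same sides as the shaft) to 150 mm. z runs from tip to handle end, x and y are normal to the flat sides. It starts in the rest, handle end up, axis 35 degrees above the level, y level.
- key_tip (a point): Centre of the end face of the key's square tip; same axes as key_center.
- rest: Aluminium sloping rest for the key, 160 x 70 mm foot; origin under its centre, on the table. The key lies along its x with the tip towards +x; upper parts are at most 25 mm wide, narrower than the handle, so fingers can pass on both sides.
- stand_hole (a point): Centre of the mouth of the round hole in the top of the grey fixed stand block 70 x 70 x 50 mm: hole 23 mm across, 40 mm deep, chamfered by 4 mm, 50 mm above the table. A key standing in it has its tip 10 mm above the table.
- lock (a joint): Turn of the brass lock screw, rad: starts at 0 to 0.3, grows clockwise seen from above, stop at 1.2. Takes about 0.06 N m; sinks 2.5 mm per rad.
- socket_mouth (a point): Centre of the mouth of the lock screw's square socket: 16.2 mm square, 22 mm deep, chamfered by 3 mm; 69.5 mm above the table when unturned, just under the closed flap. z up; x and y are normal to the sides of the socket and turn with the screw. The key fits in any of four quarter turns with about 0.17 rad of play in turning. The screw head (30 mm square) stands in a bay 90 x 94 mm whose rims are level with the mouth.
- socket_floor (a point): Centre of the floor of that socket, 22 mm under the mouth; same axes.
- balance: White fixed bench balance 200 x 300 x 70 mm (x, y, z); origin under its centre on the table. Lock screw at y = -96 mm, weighing pan at +y.
- pan: Round steel weighing pan, 124 mm across, on the balance, its top 80 mm above the table. Not to be touched.
- reagent_mid (a point): Amber bottle, 64 mm across, 120 mm high; point on its axis 40 mm up. Bystander.
- beaker_mid (a point): Glass beaker 70 mm across, 85 mm high; point on its axis 40 mm up. Bystander.
- jar_mid (a point): Clear jar, 66 mm across, 80 mm high; point on its axis 40 mm up. Bystander.
- weight: Brass weight, 40 mm across, 64 mm high; origin under its centre. Bystander.
- spoon: Steel laboratory spoon 170 mm long lying on the table. Bystander.
- vialtray: Green divided tray 90 x 130 x 30 mm; origin under its centre. Bystander.
There are look-alikes about, which are no part of the job. What is shaped like the part that bears stand_hole but orange is not meant. Of the things that look like the part that bears key_center, the smaller one is meant.

How it is judged:
On the way, in this order (a step that is already met when the one before it is completed fails the run):
1. the flap has snapped over to its open stop (value of joint flap above 1.95 rad), for 0.2 s.
2. the key stands upright in the stand's hole (axis within 0.15 rad of vertical), let go (horizontal distance between key_tip and stand_hole below 0.01 m and z of key_tip in the frame of stand_hole below -0.034 m and angle between key_tip's own z axis and vertical below 0.15 rad and contact force between the fingers and key below 0.1 N), for 0.2 s.
3. the key is fully home in the screw's socket (within 4 mm of its floor) and square (within 0.1 rad), before the screw is turned (distance between key_tip and socket_floor below 0.004 m and angle between the z axis of key_tip and the z axis of socket_floor, either way round below 0.1 rad and value of joint lock below 0.5 rad), for 0.2 s.
At the end, for the whole second after the job is handed in: The flap stands at its open stop (above 1.95 rad), the lock screw is turned to its stop (above 1.1 rad), and the key stands in the screw at rest, its tip within 5 mm of the socket floor and its axis within 0.15 rad of the screw's (value of joint lock above 1.1 rad and value of joint flap above 1.95 rad and distance between key_tip and socket_floor below 0.005 m and angle between the z axis of key_tip and the z axis of socket_floor, either way round below 0.15 rad and linear speed of key below 0.03 m/s); the robot touches nothing.
It fails at once if the screw is turned with the key out of square (more than 0.12 rad off its axis) (velocity of joint lock above 0.15 rad/s and angle between the z axis of key_tip and the z axis of socket_floor, either way round above 0.12 rad).
It fails at once if the weighing pan is touched (over 1 N) (contact force between pan and anything else above 1 N).
It fails at once if a bystander is moved more than 30 mm (distance of any of reagent_mid, beaker_mid, jar_mid, weight, spoon, vialtray from where it was at the start of the episode above 0.03 m).
It also fails if it takes over 72 s, if anything falls off the work surface, if the arm or the gripper's body presses on something with over 40 N, if the wrist force passes 120 N, or if a joint passes its speed limit or range.

## Working session

There is one attempt and no reset: what is moved stays moved. The work goes in short steps, Python scripts to look and compute and a shell command to move; the robot and the scene stay as the last step left them, time stands still between calls to the robot, and variables do not carry over. Pictures are saved under pics/ and viewed, about 8 in all and at most 12, crops included, and the job is handed in when it is done.

```bash
ls; mkdir -p pics
python3 - <<'E'
from bench import ctrl
import cv2, numpy as np
for n in ("top","side"):
    im=ctrl.get_image(n); cv2.imwrite(f"pics/{n}0.png",im[:,:,::-1])
    p=ctrl.camera_params(n); print(n,np.round(p["K"],1).tolist(),p["k1"],np.round(p["pose"],3).tolist())
s=ctrl.get_state(); print(s["time"],s["position"],s["tool_rot"],s["grip_width"],ctrl.grasp_offset)
E
```

```text
pics
top [[389.8, 0.0, 316.2], [0.0, 389.8, 198.6], [0.0, 0.0, 1.0]] -0.08696238643127448 [[0.018, -0.99, 0.142, 0.393], [-1.0, -0.021, -0.016, -0.022], [0.019, -0.142, -0.99, 1.031], [0.0, 0.0, 0.0, 1.0]]
side [[378.9, 0.0, 317.5], [0.0, 378.9, 204.7], [0.0, 0.0, 1.0]] -0.017195197002704547 [[-0.941, -0.182, 0.284, 0.259], [-0.337, 0.475, -0.813, 0.792], [0.013, -0.861, -0.508, 0.613], [0.0, 0.0, 0.0, 1.0]]
0.1 [ 0.28583029 -0.58319614  0.22154146] [-3.05867372e+00 -7.09437279e-01  8.24014970e-04] 1.006451521341361 0.0187
```

View pics/top0.png

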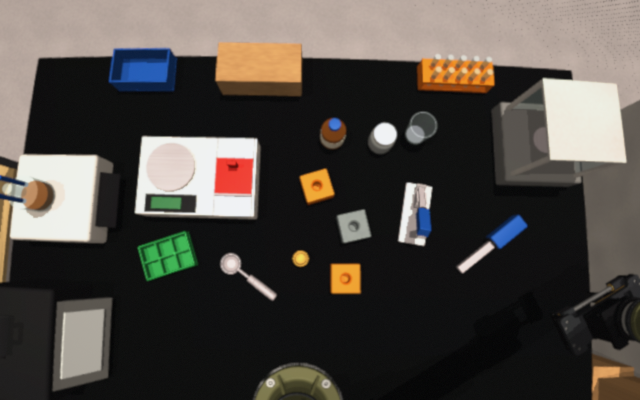

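View pics/side0.png

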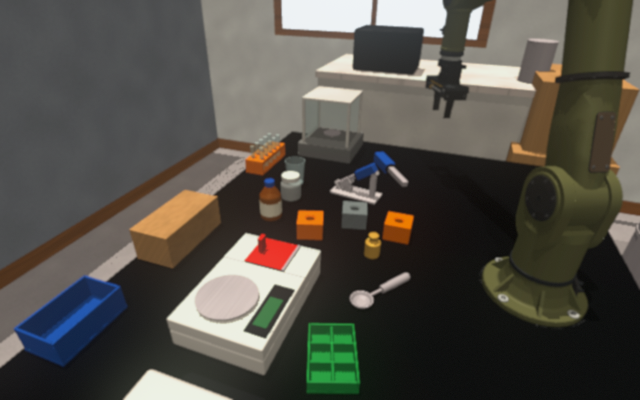

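```bash
cat > h.py <<'E'
from bench import ctrl
import cv2, numpy as np
from scipy.optimize import least_squares
from scipy.spatial.transform import Rotation as R
P={n:ctrl.camera_params(n) for n in("top","side")}
def proj(n,X):
    p=P[n];T=np.linalg.inv(np.array(p["pose"]))
    d=np.array([p["k1"],0,0,0,0],float)
    return cv2.projectPoints(np.atleast_2d(X).astype(float),cv2.Rodrigues(T[:3,:3])[0],T[:3,3],np.array(p["K"]),d)[0][:,0]
def ray(n,uv):
    p=P[n];M=np.array(p["pose"])
    q=cv2.undistortPoints(np.array([[uv]],float),np.array(p["K"]),np.array([p["k1"],0,0,0,0],float))[0,0]
    return M[:3,3],M[:3,:3]@np.array([*q,1])
def atz(n,uv,z):
    o,d=ray(n,uv);return o+d*(z-o[2])/d[2]
def tri(a,b):
    f=lambda X:np.r_[proj("top",X)[0]-a,proj("side",X)[0]-b]
    r=least_squares(f,atz("top",a,.05));return r.x,np.abs(r.fun).max()
def crop(n,im,x0,y0,x1,y1,s):
    c=cv2.resize(im[y0:y1,x0:x1],None,fx=s,fy=s,interpolation=cv2.INTER_CUBIC)
    for x in range((x0+9)//10*10,x1,10):
        cv2.line(c,((x-x0)*s+s//2,0),((x-x0)*s+s//2,6),(0,255,255),1); 
        if x%20==0:cv2.putText(c,str(x),((x-x0)*s-8,18),0,.38,(0,255,255),1)
    for y in range((y0+9)//10*10,y1,10):
        cv2.line(c,(0,(y-y0)*s+s//2),(6,(y-y0)*s+s//2),(0,255,255),1); cv2.putText(c,str(y),(8,(y-y0)*s+s//2+4),0,.38,(0,255,255),1)
    return c
def pose():
    s=ctrl.get_state();return np.array(s["position"]),R.from_rotvec(s["tool_rot"])
def rel(p,Rt):
    "shift mm, turn rad in tool frame"
    a,q=pose();return np.round(q.inv().apply(np.array(p)-a)*1e3,1),np.round((q.inv()*Rt).as_rotvec(),3)
E
python3 - <<'E'
from h import *
t=cv2.imread("pics/top0.png");s=cv2.imread("pics/side0.png")
a=crop("t",t,330,175,440,250,4); b=crop("s",s,325,140,435,235,3)
c=crop("t",t,200,130,265,225,4)[:300]; c=crop("t",t,200,135,275,210,4)
W=np.zeros((600,800,3),np.uint8)
W[:300,:440]=a; W[:300,445:745]=c; W[305:590,:330]=b
d=crop("s",s,225,225,335,315,3); W[305:575,340:670]=d
cv2.imwrite("pics/m1.png",W)
E
```

```text
(no output)
```

View pics/m1.png

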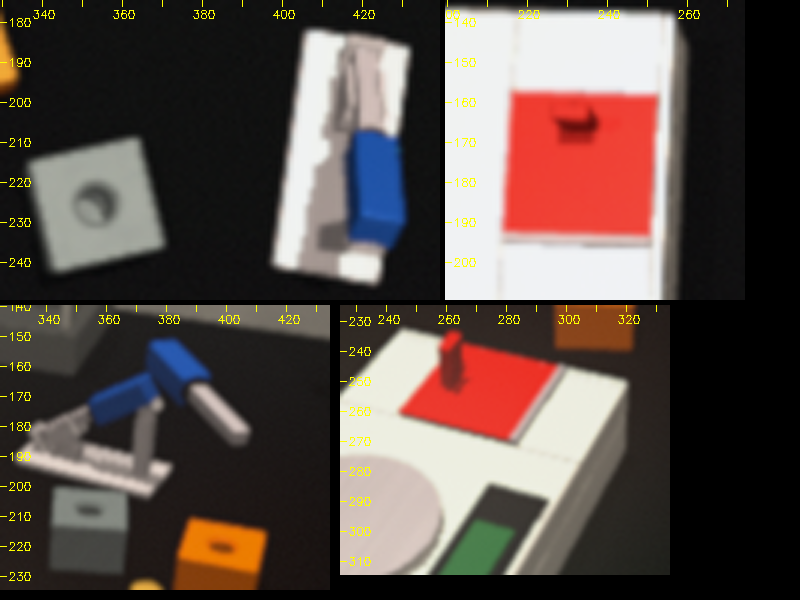

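The smaller key is the one in the rest, with its handle at top (424,222). The larger look-alike lies on the table at top (495,243). The stand is grey at top (353,226); the orange blocks at (317,186) and (345,279) are not meant. The flap is red at (234,175) with its tab at (233,163), and its hinge is at the lower edge, row 193. Next I fit box silhouettes to get metric poses.

```bash
cat >> h.py <<'E'
from scipy.optimize import minimize
def box(lo,hi):
    return np.array([[x,y,z] for x in(lo[0],hi[0]) for y in(lo[1],hi[1]) for z in(lo[2],hi[2])],float)
def render(n,parts,roi,S=6):
    x0,y0,x1,y1=roi;m=np.zeros(((y1-y0)*S,(x1-x0)*S),np.uint8)
    for V in parts:
        uv=(proj(n,V)-[x0,y0]+.5)*S-.5
        h=cv2.convexHull(uv.astype(np.float32))
        cv2.fillConvexPoly(m,np.round(h*16).astype(np.int32),255,cv2.LINE_AA,4)
    return cv2.GaussianBlur(cv2.resize(m,(x1-x0,y1-y0),interpolation=cv2.INTER_AREA)/255.,(3,3),.6)
def soft(n,im,roi,kind):
    x0,y0,x1,y1=roi;a=im[y0:y1,x0:x1].astype(float);b,g,r=a[...,0],a[...,1],a[...,2]
    if kind=="blue":m=(b-r)/np.maximum(np.maximum(b,40),1)*2
    if kind=="red":m=(r-np.maximum(b,g))/np.maximum(r,60)*1.6
    if kind=="grey":m=(np.minimum(b,r)-40)/70
    return np.clip(m,0,1)
def fit(f,x0,obs,step):
    "f(x)->parts ; obs list of (cam,im,roi,kind)"
    M=[soft(*o) for o in obs]
    c=lambda x:sum(((render(o[0],f(x),o[2])-m)**2).sum() for o,m in zip(obs,M))
    x=np.array(x0,float)
    for k in range(3):
        sx=np.vstack([x]+[x+np.eye(len(x))[i]*step[i]/(k+1) for i in range(len(x))])
        r=minimize(c,x,method="Nelder-Mead",options=dict(initial_simplex=sx,maxiter=250,xatol=1e-5,fatol=1e-3));x=r.x
    return x,r.fun,[m.sum() for m in M]
def Rz(a):return R.from_euler("z",a)
E
cat > m.py <<'E'
from h import *
t=cv2.imread("pics/top0.png");s=cv2.imread("pics/side0.png")
np.set_printoptions(precision=4,suppress=True)
# flap: tab point x,y ; yaw
B=[box([-.072,-.047,-.029],[.022,.047,-.025]),box([-.005,-.011,-.025],[.005,.011,.013])]
f=lambda x:[Rz(x[2]).apply(b)+[x[0],x[1],.1] for b in B]
g=atz("top",(233,163),.1);print("tab guess",g)
for o in ([("top",t,(205,148,262,202),"red")],[("side",s,(238,228,305,275),"red")]):
    print("flap",*fit(f,[g[0],g[1],0.],o,[.01,.01,.1]))
b2=box([-.035,-.035,-.05],[.035,.035,0]);g=atz("top",(353,225),.05)
f=lambda x:[Rz(x[2]).apply(b2)+[x[0],x[1],.05]]
for o in ([("top",t,(330,202,378,250),"grey")],[("side",s,(336,198,376,236),"grey")]):
    print("stand",*fit(f,[g[0],g[1],.25],o,[.01,.01,.1]))
hb=box([-.014,-.014,-.035],[.014,.014,.035])
def KR(yaw):
    z=np.array([-np.cos(np.radians(35)),0,np.sin(np.radians(35))]);y=np.array([0,1.,0]);x=np.cross(y,z)
    return Rz(yaw)*R.from_matrix(np.c_[x,y,z])
f=lambda x:[KR(x[3]).apply(hb)+x[:3]]
g=atz("top",(424,220),.1)
oo=[("top",t,(408,198,440,248),"blue"),("side",s,(350,165,369,186),"blue")]
for o in (oo[:1],oo):
    x,*r=fit(f,[g[0],g[1],.1,-.1],o,[.01,.01,.01,.1]);print("key",x,*r)
    print(" tip",x[:3]-.115*KR(x[3]).as_matrix()[:,2])
# rest foot
for c in [(407,182),(431,187),(424,245),(398,241)]:print("rest",atz("top",c,.006)[:2])
for c in [(137,137),(259,138),(257,217),(135,217)]:print("bal",atz("top",c,.07)[:2])
for nm,c,z in [("bottle",(334,125),.12),("jar",(383,137),.08),("beaker",(423,127),.085),("weight",(301,258),.064),("orangeA",(317,186),.05),("orangeB",(345,279),.05)]:print(nm,atz("top",c,z)[:2])
E
python3 m.py
```

```text
tab guess [0.6105 0.1683 0.1   ]
flap [ 0.6097  0.1711 -0.0044] 25.83263316193149 [np.float64(1362.513447126684)]
flap [0.6115 0.1681 0.0036] 131.98479857855781 [np.float64(1368.370986292128)]
stand [ 0.4679 -0.1354  0.2379] 13.3467902383955 [np.float64(819.6857142857143)]
stand [ 0.4849 -0.205   0.3194] 119.14931439753337 [np.float64(544.1285714285714)]
key [ 0.4787 -0.3076  0.0698 -0.1606] 6.653926168871994 [np.float64(416.2838658157667)]
 tip [ 0.5717 -0.3227  0.0038]
key [ 0.4774 -0.301   0.0918 -0.1541] 21.891835905934983 [np.float64(416.2838658157667), np.float64(173.66621437937417)]
 tip [ 0.5705 -0.3154  0.0259]
rest [ 0.5907 -0.2828]
rest [ 0.5786 -0.3485]
rest [ 0.4222 -0.3263]
rest [ 0.4318 -0.2566]
bal [0.6821 0.4285]
bal [0.6843 0.1114]
bal [0.482  0.1081]
bal [0.475  0.4152]
bottle [ 0.7062 -0.0768]
jar [ 0.6916 -0.2044]
beaker [ 0.7198 -0.3071]
weight [ 0.3837 -0.003 ]
orangeA [ 0.5666 -0.0393]
orangeB [ 0.3337 -0.1131]
```

```bash
cat > rel.py <<'E'
import sys
from h import *
# rel.py x y z yaw_of_tool_x : vertical tool
x,y,z,yaw=map(float,sys.argv[1:5])
print(*rel([x,y,z],Rz(yaw)*R.from_euler("x",np.pi)))
s=ctrl.get_state();print(s["time"],s["joint_positions"].round(2) if hasattr(s["joint_positions"],"round") else s["joint_positions"])
E
python3 rel.py .610 .170 .17 0
python3 - <<'E'
from h import *
print(proj("side",[[.4679,-.1354,.05]]),proj("top",[[.4679,-.1354,.05]]))
E
```

```text
[ 622.6 -533.5   52.4] [-0.002  0.001  0.456]
0.1 [ 1.13  0.32 -0.07  1.45  0.02  1.37 -0.06]
[[354.80864408 206.98104924]] [[354.31399966 225.28395697]]
```

```bash
python3 -m creep '[[[0.5,34,-29,0,0,0,0],[0.5,68,-58,0,0,0,0],[0.5,102,-87,0,0,0,0],[0.5,136,-116,0,0,0,0],[0.5,170,-145,0,0,0,0]]]' 10
python3 -m creep '[[[0.5,34,-29,0,0,0,0],[0.5,68,-58,0,0,0,0],[0.5,102,-87,0,0,0,0],[0.5,136,-116,0,0,0,0],[0.5,170,-145,0,0,0,0]]]'
python3 -m creep '[[[0.5,34,-29,0,0,0,0],[0.5,68,-58,0,0,0,0],[0.5,102,-87,0,0,0,0],[0.5,136,-116,0,0,0,0],[0.5,170,-145,0,0,0,0]]]'
python3 -m creep '[[[0.5,34,-29,0,0,0,0.11],[0.5,68,-58,0,0,0,0.22],[0.5,102,-87,20,0,0,0.33],[0.5,113,-99,40,0,0,0.456],[0.5,113,-99,52,0,0,0.456]]]'
python3 rel.py .610 .170 .084 0
```

```text
time: 0.6
position: [0.3752, -0.3767, 0.2221]
tool_rot: [-3.06, -0.71, 0.001]
ft_force: [0.7, -0.5, 0.5]
grip_width: 0.631
time: 1.1
position: [0.4639, -0.1718, 0.2223]
tool_rot: [3.06, 0.71, -0.001]
ft_force: [1.6, 0.2, -0.2]
grip_width: 0.498
time: 1.6
position: [0.5527, 0.0329, 0.2223]
tool_rot: [3.06, 0.709, -0.0]
ft_force: [-0.0, -0.4, -0.1]
grip_width: 0.501
time: 2.1
position: [0.609, 0.174, 0.1681]
tool_rot: [-3.14, -0.007, 0.005]
ft_force: [-0.1, 0.7, 0.6]
grip_width: 0.502
[ 1.3  4.2 84.1] [-0.002  0.003  0.004]
2.1 [ 0.17  0.38 -0.62  1.55  0.22  1.29 -2.05]
```

```bash
python3 -m creep '[[[0.5,1,4,30,0,0,0],[0.5,1,4,60,0,0,0],[0.5,1,4,84,0,0,0],[0.5,1,4,84,0,0,0],[0.5,1,4,84,0,0,0]]]'
python3 -m creep '[[[0,0,0,0,0,0,0],[0,0,0,0,0,0,0],[0,0,0,0,0,0,0],[0,0,0,0,0,0,0],[0,0,0,0,0,0,0]]]' 10
python3 -m creep '[[[0,0,0,0,0,0,0],[0,0,0,0,0,0,0]]]' 10
```

```text
time: 2.6
position: [0.6115, 0.1647, 0.0868]
tool_rot: [3.141, -0.001, -0.001]
ft_force: [0.3, 1.1, 0.4]
grip_width: 0.498
time: 3.1
position: [0.6125, 0.1715, 0.0883]
tool_rot: [-3.134, -0.005, -0.007]
ft_force: [1.9, 8.9, -1.0]
grip_width: 0.254
time: 3.3
position: [0.6125, 0.1715, 0.0884]
tool_rot: [-3.135, -0.005, -0.007]
ft_force: [2.4, 9.0, -0.0]
grip_width: 0.253
```

```bash
python3 -m creep '[[[0,-4,0,-7,0,0,0],[0,-8,0,-14,0,0,0],[0,-13,0,-20,0,0,0],[0,-18,0,-25,0,0,0],[0,-24,0,-31,0,0,0]]]' 10
python3 -m creep '[[[0,-7,0,-4,0,0,0],[0,-14,0,-8,0,0,0],[0,-21,0,-11,0,0,0],[0,-28,0,-13,0,0,0],[0,-36,0,-15,0,0,0]]]' 10
python3 - <<'E'
from h import *
a=ctrl.get_image("side")[:,:,::-1]
cv2.imwrite("pics/s1.png",crop("s",a,200,190,340,300,5))
E
```

```text
time: 3.8
position: [0.5887, 0.1715, 0.1195]
tool_rot: [-3.134, -0.005, -0.009]
ft_force: [1.9, 8.7, -1.8]
grip_width: 0.256
time: 4.3
position: [0.5533, 0.1717, 0.1356]
tool_rot: [-3.134, -0.005, -0.012]
ft_force: [2.0, 9.1, 2.6]
grip_width: 0.254
```

View pics/s1.png

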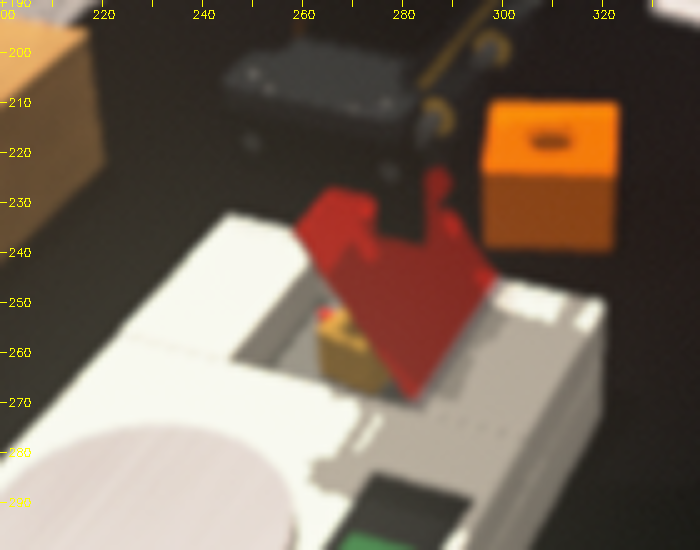

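The flap is following the gripper at about 1 rad, and the brass screw shows below it at (270,258). I'll continue over centre and release.

```bash
python3 -m creep '[[[0,-8,0,-1,0,0,0],[0,-16,0,-1,0,0,0],[0,-24,0,0,0,0,0],[0,-32,0,2,0,0,0],[0,-40,0,4,0,0,0]]]' 10
python3 -m creep '[[[0.6,0,0,0,0,0,0],[0.6,0,0,0,0,0,0],[0.6,0,0,0,0,0,0],[0.6,0,0,-30,0,0,0],[0.6,0,0,-80,0,0,0]]]' 10
python3 -m creep '[[[1,30,48,-15,0,0,0],[1,60,96,-15,0,0,0],[1,60,144,-15,0,0,0],[1,60,190,-15,0,0,0],[1,40,230,-15,0,0,0]]]' 10
python3 - <<'E'
from h import *
a=ctrl.get_image("side")[:,:,::-1];b=ctrl.get_image("top")[:,:,::-1]
cv2.imwrite("pics/side1.png",a);cv2.imwrite("pics/top1.png",b)
W=np.hstack([crop("s",a,220,215,335,295,3),crop("t",b,200,135,265,215,3)])
W=cv2.resize(W,None,fx=1.4,fy=1.4)
cv2.imwrite("pics/s2.png",W)
E
python3 rel.py .4774 -.301 .2 -.1541
```

```text
time: 4.85
position: [0.5117, 0.1719, 0.1311]
tool_rot: [-3.134, -0.006, -0.007]
ft_force: [-1.5, 10.3, 1.4]
grip_width: 0.253
time: 5.35
position: [0.5093, 0.1641, 0.2061]
tool_rot: [3.139, -0.001, -0.011]
ft_force: [1.0, 0.4, -0.2]
grip_width: 0.57
time: 5.85
position: [0.553, -0.067, 0.2234]
tool_rot: [3.141, -0.004, 0.002]
ft_force: [0.2, -1.1, -0.0]
grip_width: 0.955
[-69.1 228.   24.6] [0.006 0.002 0.14 ]
5.95 [ 0.53  0.15 -0.49  1.67  0.08  1.34 -1.56]
```

View pics/s2.png

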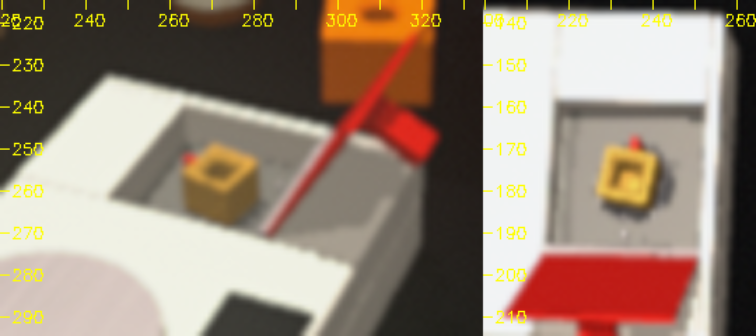

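Flap is fully over and resting open; the lock screw is clear at top (234,176). Next I fit the screw pose and compute the tilted key grasp, with the tool along the key axis.

```bash
cat > k.py <<'E'
from m import *
def KT(yaw,el): return Rz(yaw)*R.from_euler("y",-(np.pi/2-el))*R.from_euler("x",np.pi)
E
sed -i 's/    if kind=="grey"/    if kind=="yel":m=(r-b-25)\/np.maximum(r,70)*2.2*(g>.55*r)\n    if kind=="grey"/' h.py
python3 - <<'E'
from h import *
np.set_printoptions(precision=4,suppress=True)
t=cv2.imread("pics/top1.png");s=cv2.imread("pics/side1.png")
b=box([-.015,-.015,-.03],[.015,.015,0])
f=lambda x:[Rz(x[2]).apply(b)+[x[0],x[1],.0693]]
for o in ([("top",t,(222,164,246,190),"yel")],[("side",s,(260,244,284,270),"yel")]):
  for y0 in (-.15,.15): print("screw",*fit(f,[.585,.171,y0],o,[.006,.006,.15]))
c=np.array([.4774,-.301,.0918]);yaw=-.1541
Rt=Rz(yaw)*R.from_euler("x",np.pi)*R.from_euler("y",np.radians(55))
d=Rt.as_matrix()[:,2];print("approach dir",d)
pre=c-.09*d; print("pre",pre,rel(pre,Rt)); g=c+.0187*d; print("grasp",g)
E
```

```text
screw [ 0.5856  0.1728 -0.1549] 5.010696082800841 [np.float64(185.02520330510652)]
screw [ 0.5856  0.1727 -0.1521] 5.006818182263794 [np.float64(185.02520330510652)]
screw [ 0.5878  0.1665 -0.0804] 21.219743475000104 [np.float64(229.1283092652141)]
screw [ 0.5878  0.1666 -0.0903] 21.243911796422772 [np.float64(229.1283092652141)]
approach dir [ 0.8094 -0.1257 -0.5736]
pre [ 0.4045 -0.2897  0.1434] (array([-141.9,  217.4,   81.3]), array([-0.062,  0.96 ,  0.132]))
grasp [ 0.4925 -0.3034  0.0811]
```

```bash
cat > kg.py <<'E'
import sys
from h import *
c=np.array([.4774,-.301,.0918]);Rt=Rz(-.1541)*R.from_euler("x",np.pi)*R.from_euler("y",np.radians(55))
d=Rt.as_matrix()[:,2]
print(*rel(c+d*float(sys.argv[1])/1e3,Rt)); print(np.round(ctrl.get_state()["joint_positions"],2))
E
python3 -m creep '[[[1,-25,25,0,-0.01,0.14,0.02],[1,-50,50,0,-0.02,0.28,0.04],[1,-75,75,0,-0.03,0.42,0.06],[1,-105,100,0,-0.04,0.56,0.08],[1,-130,120,0,-0.05,0.68,0.09]]]'
python3 kg.py -90
```

```text
time: 6.45
position: [0.4697, -0.1571, 0.1922]
tool_rot: [3.052, -0.116, 0.678]
ft_force: [-0.7, -1.3, 0.7]
grip_width: 1.001
[-70.3 137.2  20.4] [-0.054  0.523  0.059]
[ 0.54 -0.3  -0.15  2.2  -0.24  0.83 -1.13]
```

The 55° tilt puts joint 2 at its limit. The task needs a regrasp at the stand anyway, so I'll grasp the key with the tool tilted only 30°. At the stand the tool will then lean 25° the other way.

```bash
sed -i 's/radians(55)/radians(float(sys.argv[2]) if len(sys.argv)>2 else 30)/' kg.py
python3 kg.py -90
python3 -m creep '[[[1,0,0,-15,0,0,0],[1,0,0,-15,0,0,0],[1,0,0,-15,0,0,0]]]'
python3 kg.py -90
```

```text
[-33.2 139.4   8.7] [-0.04   0.086  0.068]
[ 0.54 -0.3  -0.15  2.2  -0.24  0.83 -1.13]
time: 6.75
position: [0.4726, -0.1537, 0.2064]
tool_rot: [3.064, -0.1, 0.682]
ft_force: [-0.1, -0.4, -0.5]
grip_width: 1.003
[-42.7 143.   18.4] [-0.054  0.086  0.075]
[ 0.55 -0.3  -0.16  2.18 -0.26  0.86 -1.12]
```

```bash
python3 -m creep '[[[1,-5,30,0,-0.01,0,0.02],[1,-10,60,0,-0.02,0.02,0.04],[1,-15,90,0,-0.03,0.04,0.06],[1,-20,120,0,-0.05,0.06,0.075],[1,-25,143,0,-0.054,0.086,0.075]]]'
python3 kg.py -90
```

```text
time: 7.25
position: [0.4409, -0.2958, 0.1934]
tool_rot: [2.987, -0.229, 0.8]
ft_force: [1.5, -0.5, 0.4]
grip_width: 1.001
[-18.9  -0.4  16.4] [0.001 0.    0.001]
[ 0.63 -0.23  0.09  2.18 -0.36  0.77 -0.79]
```

```bash
python3 -m creep '[[[1,-19,0,16,0,0,0],[1,-19,0,46,0,0,0],[1,-19,0,76,0,0,0],[1,-19,0,76,0,0,0]]]'
python3 kg.py 18.7
python3 - <<'E'
from h import *
a=ctrl.get_image("side")[:,:,::-1];b=ctrl.get_image("top")[:,:,::-1]
W=np.hstack([crop("s",a,320,120,420,210,4),crop("t",b,370,160,450,250,4)])
cv2.imwrite("pics/s3.png",W)
E
```

```text
time: 7.65
position: [0.4614, -0.2954, 0.1137]
tool_rot: [2.996, -0.227, 0.791]
ft_force: [0.5, 0.7, 0.3]
grip_width: 0.996
[ 3.9  3.3 46. ] [-0.005  0.008  0.001]
[ 0.59 -0.09  0.11  2.24 -0.46  0.59 -0.7 ]
```

View pics/s3.png

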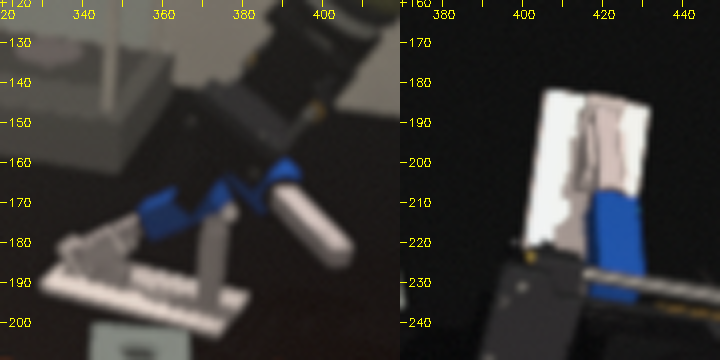

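The fingers straddle the small key's handle (side (365,172), top (424,215)), so I'll go on down and close.

```bash
python3 -m creep '[[[1,3,3,20,0,0,0],[1,4,3,40,0,0,0],[1,4,3,46,0,0,0],[1,4,3,46,0,0,0]]]'
python3 kg.py 18.7
python3 -m creep '[[[0,0,0,0,0,0,0],[0,0,0,0,0,0,0],[0,0,0,0,0,0,0],[0,0,0,0,0,0,0],[0,0,0,0,0,0,0]]]' 35
python3 -m creep '[[[0,0,0,0,0,0,0],[0,0,0,0,0,0,0],[0,0,0,0,0,0,0]]]'
```

```text
time: 8.15
position: [0.4876, -0.3049, 0.0804]
tool_rot: [2.989, -0.23, 0.799]
ft_force: [0.3, -0.6, 0.8]
grip_width: 1.001
[-3.5 -2.3  3.5] [-0.001  0.001  0.   ]
[ 0.57  0.01  0.11  2.22 -0.54  0.5  -0.63]
time: 8.65
position: [0.4874, -0.3052, 0.0803]
tool_rot: [2.989, -0.231, 0.799]
ft_force: [0.4, 0.6, -0.9]
grip_width: 0.63
time: 8.95
position: [0.4873, -0.3047, 0.0798]
tool_rot: [2.99, -0.231, 0.798]
ft_force: [-1.3, 2.0, 1.1]
grip_width: 0.356
```

```bash
python3 -m creep '[[[0,0,0,0,0,0,0],[0,0,0,0,0,0,0],[0,0,0,0,0,0,0]]]' 35
python3 - <<'E'
from h import *
import json
p,q=pose();c=np.array([.4774,-.301,.0918]);a=np.radians(35);kz=Rz(-.1541).apply([-np.cos(a),0,np.sin(a)])
tc=q.inv().apply(c-p);tz=q.inv().apply(kz);print("center in tool",tc*1e3,"kz in tool",tz)
E
python3 -m creep '[[[0,10,0,-17,0,0,0],[0,22,0,-38,0,0,0],[0,35,0,-61,0,0,0],[0,50,0,-87,0,0,0],[0,62,0,-107,0,0,0]]]'
```

```text
time: 9.25
position: [0.488, -0.3021, 0.0795]
tool_rot: [2.994, -0.227, 0.798]
ft_force: [1.7, 5.5, 1.5]
grip_width: 0.317
center in tool [ -3.13460488   0.44680685 -15.98790567] kz in tool [-0.4251651  -0.00537123 -0.90509988]
time: 9.75
position: [0.4875, -0.3053, 0.2047]
tool_rot: [2.989, -0.231, 0.798]
ft_force: [0.8, -0.9, -1.7]
grip_width: 0.318
```

```bash
cat > st.py <<'E'
import sys
from h import *
# st.py tipx tipy tipz yaw : held key upright
tc=np.array([-.0031,.0004,-.016]);tz=np.array([-.4252,-.0054,-.9051])
x,y,z,yaw=map(float,sys.argv[1:5])
Rt=Rz(yaw)*R.from_euler("x",np.pi)*R.from_euler("y",-np.arctan2(.4252,.9051))
# exact: rotate so kz is up
Rt=R.align_vectors([[0,0,1.]],[Rt.apply(tz)])[0]*Rt
p=np.array([x,y,z+.115])-Rt.apply(tc)
print("tcp",p.round(4),*rel(p,Rt)); 
a,q=pose();print("now: tip",(a+q.apply(tc-.115*tz)).round(4),"axis",q.apply(tz).round(3))
E
python3 st.py .468 -.1355 .09 -.154
```

```text
tcp [ 0.4641 -0.1344  0.1892] [ -50.5 -165.3  -11.1] [ 0.005 -0.961 -0.   ]
now: tip [ 0.5699 -0.3191  0.1512] axis [-0.809  0.131  0.572]
```

```bash
python3 -m creep '[[[0,-7,-24,-2,0,-0.14,0],[0,-14,-48,-4,0,-0.28,0],[0,-21,-72,-6,0,-0.42,0],[0,-28,-96,-8,0,-0.56,0],[0,-36,-120,-10,0,-0.7,0]]]'
python3 st.py .468 -.1355 .09 -.154
```

```text
time: 10.25
position: [0.4708, -0.1805, 0.1952]
tool_rot: [-3.106, 0.241, 0.282]
ft_force: [0.6, -1.0, -2.0]
grip_width: 0.322
tcp [ 0.4641 -0.1344  0.1892] [-12.4 -44.5   8.3] [ 0.005 -0.258 -0.002]
now: tip [ 0.4994 -0.186   0.1003] axis [-0.251  0.045  0.967]
```

Next I finish uprighting the key, then fit its true pose from both cameras before inserting.

```bash
python3 -m creep '[[[0,-4,-20,4,0,-0.13,0],[0,-12,-44,8,0,-0.258,0],[0,-12,-44,8,0,-0.258,0],[0,-12,-44,8,0,-0.258,0]]]'
python3 st.py .468 -.1355 .09 -.154
cat > fk.py <<'E'
import sys
from h import *
np.set_printoptions(precision=4,suppress=True)
# fit upright key: args tip guess x y z yaw tag
x0=list(map(float,sys.argv[1:5]));tag=sys.argv[5]
im={n:ctrl.get_image(n)[:,:,::-1].copy() for n in("top","side")}
for n in im:cv2.imwrite(f"pics/{n}_{tag}.png",im[n])
W=[]
for n in im:
    u=proj(n,[[x0[0],x0[1],x0[2]+.05]])[0].astype(int);h=36
    r=(max(u[0]-h,0),max(u[1]-h,0),u[0]+h,u[1]+h);W.append(crop(n,im[n],*r,5))
cv2.imwrite(f"pics/c_{tag}.png",np.hstack(W))
E
python3 fk.py .468 -.1355 .09 -.154 a
```

```text
time: 10.65
position: [0.4644, -0.1352, 0.187]
tool_rot: [-3.025, 0.231, 0.672]
ft_force: [0.3, -0.8, -1.7]
grip_width: 0.322
tcp [ 0.4641 -0.1344  0.1892] [-1.3 -0.7 -1.9] [ 0.005 -0.002 -0.   ]
now: tip [ 0.4683 -0.1367  0.0878] axis [-0.001  0.005  1.   ]
```

View pics/c_a.png

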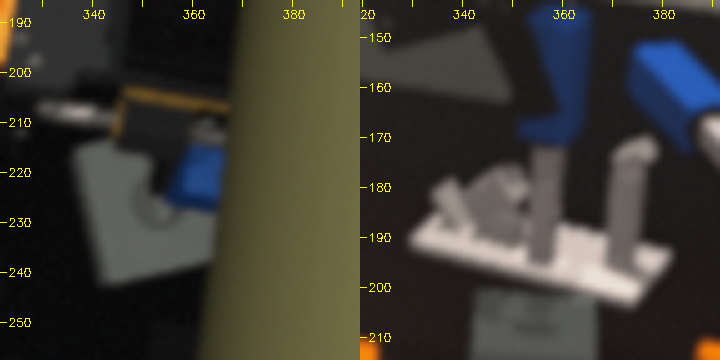

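Run:
```python
from h import *
t=np.array([.4683,-.1367,.0878]);print(proj("side",[t,t+[0,0,.08],[.468,-.1355,.05]]).round(1),proj("top",[t+[0,0,.15],[.468,-.1355,.05]]).round(1))
im=cv2.imread("pics/side_a.png").astype(float)
# shaft edges per row: brightness profile
for r in (174,178,182,186,190,194): print(r,im[r,348:368].mean(1).astype(int))
```

```text
[[355.6 195.4]
 [357.5 170. ]
 [354.8 207. ]] [[365.5 218.3]
 [354.4 225.2]]
174 [30 31 30 30 29 38 61 82 90 90 89 83 69 46 31 29 27 29 29 28]
178 [116 110 106 105  93  72  75  88  94  95  93  83  61  37  29  27  29  29
  28  27]
182 [104 115 127 126 107  89  95 101 101 101  96  81  54  32  28  27  27  28
  29  29]
186 [108 110 108 101  97  97 100 101 101  98  93  84  61  38  29  27  26  25
  26  28]
190 [103 100  98  99 107 111 105 101 101 101 116 155 188 196 194 195 192 182
 172 168]
194 [196 199 203 207 196 152 114 103 100 104 134 180 205 207 201 200 199 200
 200 195]
```

```bash
python3 -m creep '[[[0,6,-1,13,0,0,0],[0,12,-1,27,0,0,0],[0,17,-1,38,0,0,0],[0,21,-1,45,0,0,0],[0,21,-1,45,0,0,0]]]'
python3 st.py .468 -.1355 .013 -.154
python3 -m creep '[[[0,3,0,6,0,0,0],[0,6,0,12,0,0,0],[0,8,0,17,0,0,0],[0,9,0,20,0,0,0],[0,9,0,20,0,0,0]]]'
python3 st.py .468 -.1355 .010 -.154
```

```text
time: 11.25
position: [0.4633, -0.1345, 0.1375]
tool_rot: [-3.024, 0.234, 0.674]
ft_force: [-0.0, 0.5, -1.9]
grip_width: 0.32
tcp [ 0.4641 -0.1344  0.1122] [11.5 -0.2 22.6] [ 0.004 -0.001 -0.002]
now: tip [ 0.4671 -0.136   0.0383] axis [0.    0.005 1.   ]
time: 11.75
position: [0.4638, -0.1346, 0.1166]
tool_rot: [-3.025, 0.234, 0.671]
ft_force: [-0.6, 0.1, -1.5]
grip_width: 0.323
tcp [ 0.4641 -0.1344  0.1092] [ 3.4 -0.2  6.6] [ 0.004 -0.003 -0.002]
now: tip [ 0.4679 -0.1362  0.0174] axis [-0.002  0.005  1.   ]
```

```bash
python3 -m creep '[[[0,1,0,3,0,0,0],[0,3,0,6,0,0,0],[0,3,0,6,0,0,0]]]'
python3 -m creep '[[[0.7,0,0,0,0,0,0],[0.7,0,0,0,0,0,0],[0.7,0,0,0,0,0,0],[0.7,0,0,0,0,0,0],[0.7,0,0,0,0,0,0]]]'
python3 -m creep '[[[0.9,0,0,0,0,0,0],[0.9,0,0,-30,0,0,0],[0.9,0,0,-70,0,0,0],[0.9,0,0,-110,0,0,0],[0.9,0,0,-140,0,0,0]]]'
python3 -m creep '[[[0.9,0,-40,0,0,0,0],[0.9,0,-80,0,0,0.1,0],[0.9,0,-120,0,0,0.24,0],[0.9,0,-160,0,0,0.34,0],[0.9,0,-200,0,0,0.44,0]]]'
python3 fk.py .468 -.1355 .01 -.154 b
python3 - <<'E'
from h import *
np.set_printoptions(precision=4,suppress=True)
t=cv2.imread("pics/top_b.png");s=cv2.imread("pics/side_b.png")
hb=box([-.014,-.014,.08],[.014,.014,.15])
f=lambda x:[(R.from_rotvec([x[2],x[3],0])*Rz(x[4])).apply(hb)+[x[0],x[1],.0102]]
u,v=proj("top",[[.468,-.1355,.12]])[0].astype(int),proj("side",[[.468,-.1355,.125]])[0].astype(int)
o=[("top",t,(u[0]-16,u[1]-16,u[0]+17,u[1]+17),"blue"),("side",s,(v[0]-14,v[1]-26,v[0]+14,v[1]+22),"blue")]
x,*r=fit(f,[.468,-.1355,0,0,-.154],o,[.004,.004,.05,.05,.1]);print(x,*r)
q=R.from_rotvec([x[2],x[3],0]).as_matrix()[:,2];print("axis",q,"center",x[:2]+q[:2]*.115)
E
```

```text
time: 12.05
position: [0.4641, -0.1345, 0.11]
tool_rot: [-3.025, 0.234, 0.67]
ft_force: [-1.0, -0.2, -0.7]
grip_width: 0.322
time: 12.55
position: [0.4643, -0.1346, 0.1105]
tool_rot: [-3.026, 0.234, 0.669]
ft_force: [-0.6, 0.1, 0.9]
grip_width: 0.66
time: 13.05
position: [0.5237, -0.1438, 0.2396]
tool_rot: [-3.027, 0.234, 0.666]
ft_force: [0.3, -1.1, -0.2]
grip_width: 0.892
time: 13.55
position: [0.5535, 0.0556, 0.2384]
tool_rot: [-3.132, 0.242, -0.016]
ft_force: [0.9, 0.3, -0.1]
grip_width: 0.902
[ 0.47   -0.1376  0.0028 -0.0189 -0.0754] 31.469702473714936 [np.float64(218.01463012582127), np.float64(313.2991087696482)]
axis [-0.0189 -0.0028  0.9998] center [ 0.4678 -0.138 ]
```

View pics/c_b.png

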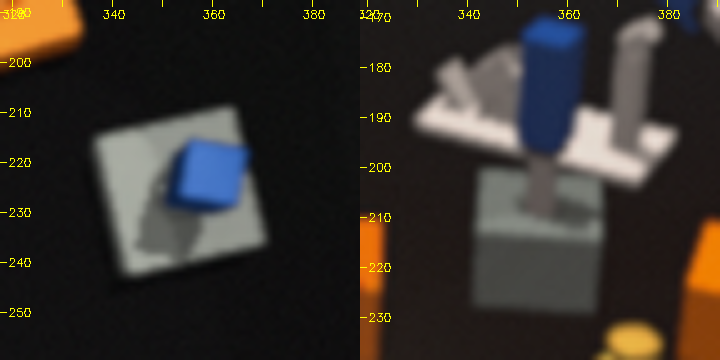

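Key stands upright in the grey hole, released: top (360,221), side (355,185), tilt about 0.02 rad. Next I regrasp it with a vertical tool, yawed +90° so joint 7 has room for the later clockwise turn.

```bash
python3 -m creep '[[[0.9,0,0,0,0,0,-0.14],[0.9,0,0,0,0,0,-0.28],[0.9,0,0,0,0,0,-0.42],[0.9,0,0,0,0,0,-0.56],[0.9,0,0,0,0,0,-0.7]]]'
python3 -m creep '[[[0.9,0,0,0,0,0,-0.14],[0.9,0,0,0,0,0,-0.28],[0.9,0,0,0,0,0,-0.42],[0.9,0,0,0,0,0,-0.56],[0.9,0,0,0,0,0,-0.7]]]'
python3 rel.py .468 -.137 .22 1.417
```

```text
time: 14.15
position: [0.5532, 0.0534, 0.2374]
tool_rot: [3.022, 0.855, 0.005]
ft_force: [0.4, 0.3, -0.3]
grip_width: 0.905
time: 14.65
position: [0.5532, 0.0533, 0.2374]
tool_rot: [2.545, 1.838, 0.004]
ft_force: [-0.1, 0.1, 0.4]
grip_width: 0.897
[-207.5  -21.1   17.1] [ 0.003 -0.001 -0.166]
14.65 [ 0.21  0.13 -0.39  1.66  0.05  1.36 -0.5 ]
```

```bash
python3 -m creep '[[[0.9,-45,-5,0,0,0,-0.08],[0.9,-90,-10,0,0,0,-0.166],[0.9,-135,-15,5,0,0,-0.166],[0.9,-180,-19,12,0,0,-0.166],[0.9,-207,-21,17,0,0,-0.166]]]'
python3 -m creep '[[[0.9,0,0,0,0,0,0],[0.9,0,0,0,0,0,0]]]'
python3 rel.py .468 -.137 .11 1.417
```

```text
time: 15.15
position: [0.4651, -0.1397, 0.2198]
tool_rot: [2.393, 2.031, 0.002]
ft_force: [0.7, 0.8, 0.1]
grip_width: 0.903
time: 15.35
position: [0.4672, -0.1359, 0.2201]
tool_rot: [2.391, 2.035, 0.006]
ft_force: [0.2, 0.0, -0.2]
grip_width: 0.903
[ -1.1   0.6 110.1] [ 0.004 -0.001 -0.007]
15.35 [ 0.45 -0.02 -0.22  1.84 -0.01  1.31  0.07]
```

```bash
python3 -m creep '[[[0.9,0,0,30,0,0,0],[0.9,0,0,60,0,0,0],[0.9,-1,0,90,0,0,0],[0.9,-1,0,110,0,0,0],[0.9,-1,0,110,0,0,0]]]'
python3 -m creep '[[[0,0,0,0,0,0,0],[0,0,0,0,0,0,0],[0,0,0,0,0,0,0],[0,0,0,0,0,0,0],[0,0,0,0,0,0,0]]]' 35
python3 -m creep '[[[0,0,0,0,0,0,0],[0,0,0,0,0,0,0],[0,0,0,0,0,0,0],[0,0,0,0,0,0,0],[0,0,0,0,0,0,0]]]' 35
python3 -m creep '[[[0,0,0,-5,0,0,0],[0,0,0,-20,0,0,0],[0,0,0,-45,0,0,0],[0,0,0,-80,0,0,0],[0,0,0,-110,0,0,0]]]' 35
```

```text
time: 15.85
position: [0.4661, -0.1342, 0.1074]
tool_rot: [-2.386, -2.04, -0.001]
ft_force: [-0.2, 0.3, 0.4]
grip_width: 0.896
time: 16.35
position: [0.468, -0.1366, 0.1107]
tool_rot: [2.388, 2.035, 0.006]
ft_force: [-0.2, 0.3, -0.4]
grip_width: 0.534
time: 16.85
position: [0.4673, -0.1363, 0.1101]
tool_rot: [2.389, 2.037, 0.004]
ft_force: [-2.6, 1.3, 2.8]
grip_width: 0.318
time: 17.35
position: [0.4674, -0.1368, 0.2214]
tool_rot: [2.388, 2.036, 0.006]
ft_force: [0.7, -0.2, -1.5]
grip_width: 0.318
```

```bash
python3 rel.py .5858 .172 .195 1.418
python3 -m creep '[[[0,45,35,0,0,0,0],[0,90,65,0,0,0,0],[0,135,70,0,0,0,0],[0,180,70,0,0,0,0],[0,225,70,0,0,0,0]]]'
python3 -m creep '[[[0,45,0,0,0,0,0],[0,85,0,0,0,0,0],[0,98,0,10,0,0,0],[0,98,0,26,0,0,0],[0,98,0,26,0,0,0]]]'
python3 -m creep '[[[0,0,0,0,0,0,0],[0,0,0,0,0,0,0]]]'
python3 rel.py .5858 .172 .195 1.418
cat > fh.py <<'E'
import sys
from h import *
np.set_printoptions(precision=4,suppress=True)
tag=sys.argv[1];im={n:ctrl.get_image(n)[:,:,::-1].copy() for n in("top","side")}
p,q=pose();tip=p+q.apply([0,0,.100]);W=[]
for n in im:
    cv2.imwrite(f"pics/{n}_{tag}.png",im[n])
    u=proj(n,[tip])[0].astype(int);W.append(crop(n,im[n],u[0]-40,u[1]-45,u[0]+32,u[1]+25,5))
    K=np.array([tip+q.apply([a,b,-l]) for l in (0,.08) for a,b in((-.007,-.007),(.007,-.007),(-.007,.007),(.007,.007),(0,0))])
    print(n,"pred tip",proj(n,K[:5]).round(1).tolist(),"shoulder",proj(n,K[5:]).round(1).tolist())
    Rs=Rz(-.153);M=[[.5858,.172,.0691]+Rs.apply([a,b,0]) for a,b in((-.015,-.015),(.015,-.015),(-.015,.015),(.015,.015),(0,0))]
    print("  screw top",proj(n,M).round(1).tolist())
print("tip",tip,"axis",-q.as_matrix()[:,2])
cv2.imwrite(f"pics/c_{tag}.png",np.hstack(W))
E
python3 fh.py c
```

```text
[323.6  67.9  26.9] [ 0.005 -0.    -0.006]
17.35 [ 0.45 -0.02 -0.22  1.84 -0.01  1.32  0.08]
time: 17.85
position: [0.5725, 0.077, 0.2202]
tool_rot: [2.389, 2.037, 0.006]
ft_force: [0.7, -0.4, -1.4]
grip_width: 0.317
time: 18.35
position: [0.586, 0.1687, 0.1908]
tool_rot: [2.391, 2.036, -0.005]
ft_force: [-0.0, -1.0, -3.0]
grip_width: 0.318
time: 18.55
position: [0.5882, 0.169, 0.1949]
tool_rot: [2.391, 2.032, 0.005]
ft_force: [-0.6, 0.4, -1.2]
grip_width: 0.32
[ 2.6 -2.8 -0.2] [ 0.005  0.    -0.01 ]
18.55 [ 0.05  0.28 -0.46  1.58  0.13  1.3  -0.58]
top pred tip [[234.4, 175.4], [228.9, 174.4], [235.6, 169.8], [230.1, 168.8], [232.2, 172.1]] shoulder [[227.7, 168.4], [221.7, 167.3], [229.0, 162.4], [223.0, 161.3], [225.4, 164.9]]
  screw top [[238.0, 182.2], [240.4, 170.7], [226.4, 180.2], [228.8, 168.7], [233.4, 175.4]]
side pred tip [[274.5, 243.8], [271.0, 247.0], [269.5, 241.9], [265.9, 245.1], [270.2, 244.4]] shoulder [[273.0, 214.1], [269.3, 217.1], [267.8, 212.4], [264.0, 215.3], [268.5, 214.7]]
  screw top [[280.6, 252.8], [269.9, 249.0], [273.3, 260.0], [262.4, 255.9], [271.6, 254.4]]
tip [0.5888 0.1699 0.0953] axis [-0.0056  0.0002  1.    ]
```

View pics/c_c.png

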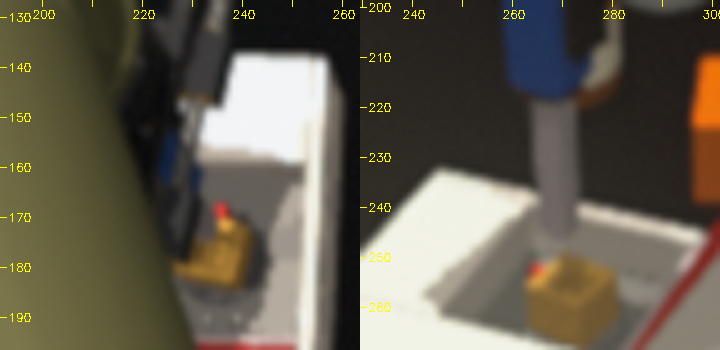

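```bash
cat > av.py <<'E'
from h import *
np.set_printoptions(precision=4,suppress=True)
I=[];P_=[];Q=[]
for i in range(8):
    I.append(ctrl.get_image("side").astype(float));p,q=pose();P_.append(p);Q.append(q.as_rotvec()*np.sign(q.as_rotvec()[0]))
P_=np.array(P_);p=P_.mean(0);q=R.from_rotvec(np.mean(Q,0));print("mean",p,"std",P_.std(0))
print("yaw,axis",np.arctan2(*q.as_matrix()[[1,0],0]),-q.as_matrix()[:,2])
im=np.mean(I,0).mean(2);cv2.imwrite("pics/side_av.png",np.mean(I,0)[:,:,::-1])
c=[p+q.apply([0,0,.1-l]) for l in(0,.08)];uv=proj("side",c);print("pred axis",uv.round(2).tolist())
for l in np.arange(.01,.075,.01):
    u=proj("side",[p+q.apply([0,0,.1-l])])[0];r=int(round(u[1]));x=np.arange(int(u[0])-11,int(u[0])+12)
    row=cv2.GaussianBlur(im,(0,0),.7)[r,x];g=np.gradient(row);
    print(l.round(3),r,u[0].round(2),row.astype(int).tolist(),x[0])
E
python3 av.py
```

```text
mean [0.5878 0.171  0.195 ] std [0.0002 0.0003 0.0002]
yaw,axis 1.4112514028225518 [-0.005 -0.     1.   ]
pred axis [[270.2, 244.84], [268.5, 215.1]]
0.01 241 269.99 [235, 231, 221, 201, 170, 140, 123, 114, 107, 104, 103, 101, 98, 96, 105, 132, 162, 176, 177, 175, 173, 168, 155] 258
0.02 238 269.79 [219, 215, 211, 209, 204, 189, 165, 139, 116, 105, 102, 100, 96, 92, 87, 79, 69, 61, 54, 48, 44, 41, 40] 258
0.03 234 269.58 [60, 54, 49, 45, 43, 47, 62, 83, 97, 102, 102, 99, 95, 90, 81, 65, 49, 41, 38, 38, 38, 37, 37] 258
0.04 230 269.37 [40, 40, 40, 39, 40, 47, 67, 89, 100, 102, 102, 100, 94, 88, 78, 61, 45, 38, 37, 37, 37, 36, 36] 258
0.05 227 269.16 [39, 39, 38, 38, 40, 48, 68, 89, 99, 102, 102, 99, 93, 87, 76, 58, 42, 37, 36, 36, 36, 35, 35] 258
0.06 223 268.94 [37, 37, 37, 37, 37, 39, 50, 68, 84, 92, 94, 94, 92, 89, 86, 75, 56, 40, 34, 33, 34, 33, 33] 257
0.07 219 268.72 [36, 36, 36, 36, 36, 38, 45, 54, 61, 63, 65, 66, 66, 66, 65, 61, 53, 48, 46, 44, 41, 38, 35] 257[ WARN:0@13.242] global loadsave.cpp:1063 imwrite_ Unsupported depth image for selected encoder is fallbacked to CV_8U.
```

```bash
python3 -m creep '[[[0,-0.5,-3.5,8,0,0,0],[0,-0.5,-3.5,16,0,0,0],[0,-0.5,-3.5,23,0,0,0],[0,-0.5,-3.5,23,0,0,0]]]'
python3 -m creep '[[[0,0,0,2,0,0,0],[0,0,0,4,0,0,0],[0,0,0,6,0,0,0],[0,0,0,6,0,0,0]]]'
python3 av.py 2>/dev/null| head -4; python3 -c "
from bench import ctrl;s=ctrl.get_state();print(s['ft_force'],s['torque'])"
```

```text
time: 19.45
position: [0.5831, 0.171, 0.1697]
tool_rot: [2.39, 2.037, 0.001]
ft_force: [-0.7, 0.0, -2.6]
grip_width: 0.323
time: 19.85
position: [0.5841, 0.1713, 0.1654]
tool_rot: [2.389, 2.036, 0.005]
ft_force: [0.7, 0.5, -1.4]
grip_width: 0.316
mean [0.5842 0.1714 0.1657] std [0.     0.     0.0001]
yaw,axis 1.411771024089695 [-0.0044 -0.      1.    ]
pred axis [[272.2, 255.5], [270.61, 226.77]]
0.01 252 272.01 [102, 98, 101, 111, 122, 128, 124, 115, 109, 108, 107, 103, 100, 98, 99, 104, 110, 114, 115, 115, 116, 117, 116] 261
[-0.4043007  -1.02067919 -2.07202488] [-0.1269119  -0.02077728 -0.01368148]
```

```bash
python3 -m creep '[[[0,0,0,2,0,0,0],[0,0,0,4,0,0,0],[0,0,0,6,0,0,0],[0,0,0,6,0,0,0]]]'
python3 -m creep '[[[0,0,0,0,0,0,0]]]'
python3 -c "
from bench import ctrl;s=ctrl.get_state();print(s['position'],s['ft_force'],s['torque'])"
```

```text
time: 20.65
position: [0.5839, 0.1714, 0.1591]
tool_rot: [2.389, 2.037, 0.004]
ft_force: [-0.3, -0.1, -2.8]
grip_width: 0.322
time: 20.75
position: [0.5841, 0.1714, 0.1594]
tool_rot: [2.389, 2.036, 0.005]
ft_force: [-0.4, 0.1, -2.3]
grip_width: 0.316
[0.5840735  0.17138377 0.15939898] [-0.35699956  0.13956755 -2.30767804] [-0.1708469  -0.00621202 -0.00807531]
```

```bash
python3 -m creep '[[[0,0,0,3,0,0,0],[0,0,0,6,0,0,0],[0,0,0,9,0,0,0],[0,0,0,9,0,0,0]]]'
python3 -m creep '[[[0,0,0,2,0,0,0],[0,0,0,4,0,0,0],[0,0,0,5,0,0,0],[0,0,0,5,0,0,0],[0,0,0,5,0,0,0]]]'
python3 -c "
from bench import ctrl;s=ctrl.get_state();print(s['position'],s['ft_force'],s['torque'])"
```

```text
time: 21.15
position: [0.5839, 0.1714, 0.1499]
tool_rot: [2.389, 2.037, 0.004]
ft_force: [-0.9, -0.8, -1.9]
grip_width: 0.321
time: 21.65
position: [0.5845, 0.1714, 0.1471]
tool_rot: [2.388, 2.036, 0.006]
ft_force: [-1.7, -1.5, 4.9]
grip_width: 0.323
[0.58445186 0.17141018 0.14706019] [-1.73215635 -1.45074135  4.85314775] [-0.42442366  0.72185091  0.00199041]
```

```bash
python3 -m creep '[[[0,0,0,0,0,0,0.08],[0,0,0,0,0,0,0.16],[0,0,0,0,0,0,0.24],[0,0,0,0.3,0,0,0.32],[0,0,0,0.5,0,0,0.4]]]'
python3 -m creep '[[[0,0,0,0.2,0,0,0.08],[0,0,0,0.4,0,0,0.16],[0,0,0,0.6,0,0,0.24],[0,0,0,0.8,0,0,0.32],[0,0,0,1,0,0,0.4]]]'
python3 -c "
from bench import ctrl;s=ctrl.get_state();print(s['position'],s['ft_force'],s['torque'],s['joint_positions'])"
python3 av.py 2>/dev/null | head -3
```

```text
time: 22.15
position: [0.584, 0.1711, 0.1462]
tool_rot: [2.748, 1.517, 0.005]
ft_force: [-2.3, -1.6, 4.9]
grip_width: 0.318
time: 22.65
position: [0.5838, 0.171, 0.1452]
tool_rot: [2.995, 0.941, 0.005]
ft_force: [-3.2, -2.4, 5.8]
grip_width: 0.323
[0.58382256 0.17104595 0.14521855] [-3.20815604 -2.40392698  5.79261769] [-0.63329863  1.10998977  0.04618052] [-0.04045548  0.29939715 -0.3462813   1.65173521  0.10965068  1.20625015
 -1.37362536]
mean [0.5838 0.171  0.1452] std [0. 0. 0.]
yaw,axis 0.6107589810265106 [-0.0037  0.0009  1.    ]
pred axis [[272.87, 262.36], [271.29, 234.34]]
```

```bash
python3 -m creep '[[[0,0,0,0.2,0,0,0.06],[0,0,0,0.4,0,0,0.12],[0,0,0,0.5,0,0,0.18],[0,0,0,0.6,0,0,0.24],[0,0,0,0.6,0,0,0.24]]]'
python3 -c "
from bench import ctrl;s=ctrl.get_state();print(s['ft_force'],s['torque'])"
python3 -m creep '[[[0,0,0,0,0,0,0.05],[0,0,0,0,0,0,0.1],[0,0,0,0,0,0,0.15],[0,0,0,0,0,0,0.15]]]'
python3 -c "
from bench import ctrl;s=ctrl.get_state();print(s['ft_force'],s['torque'])"
python3 av.py 2>/dev/null | head -2
```

```text
time: 23.55
position: [0.5837, 0.171, 0.1446]
tool_rot: [3.086, 0.579, 0.005]
ft_force: [-4.2, -1.9, 5.0]
grip_width: 0.317
[-4.20828719 -1.91375225  5.0154486 ] [-0.63675238  1.15058718  0.03787993]
time: 23.95
position: [0.5831, 0.1715, 0.1445]
tool_rot: [3.122, 0.347, 0.003]
ft_force: [-5.1, -0.1, 5.4]
grip_width: 0.319
[-5.08572205 -0.12829034  5.40506971] [-0.40908711  1.44249603  0.06353851]
mean [0.5831 0.1715 0.1444] std [0. 0. 0.]
yaw,axis 0.22233321860236188 [-0.0022  0.0005  1.    ]
```

```bash
python3 -m creep '[[[0,0,0,0,0,0,0.05],[0,0,0,0,0,0,0.1],[0,0,0,0,0,0,0.14],[0,0,0,0,0,0,0.14]]]'
python3 -c "
from bench import ctrl;s=ctrl.get_state();print(s['ft_force'],s['torque'])"
python3 av.py 2>/dev/null | head -2
```

```text
time: 24.75
position: [0.5829, 0.1717, 0.1444]
tool_rot: [3.138, 0.13, 0.003]
ft_force: [-4.4, -1.7, 6.6]
grip_width: 0.322
[-4.37826707 -1.67890163  6.57804334] [-0.39612832  1.65113125  0.42406111]
mean [0.5828 0.1717 0.1444] std [0. 0. 0.]
yaw,axis 0.0838344602174517 [-0.0017  0.0007  1.    ]
```

Yaw torque rose to 0.42 N m, so the screw is at its stop. I'll relieve the turn and side load, then release and retreat.

```bash
python3 -m creep '[[[0,-1,0,-0.5,0,0,-0.05],[0,-2,1,-1,0,0,-0.1],[0,-2,1,-2,0,0,-0.1],[0,-2,1,-2,0,0,-0.1]]]'
python3 -c "
from bench import ctrl;s=ctrl.get_state();print(s['ft_force'],s['torque'])"
python3 av.py 2>/dev/null
```

```text
time: 25.55
position: [0.5823, 0.1712, 0.1454]
tool_rot: [-3.128, -0.284, -0.007]
ft_force: [-0.7, 1.4, -2.4]
grip_width: 0.32
[-0.66462945  1.36319298 -2.39219332] [ 0.58398806  0.10425695 -0.0297809 ]
mean [0.5823 0.1711 0.1454] std [0. 0. 0.]
yaw,axis 0.18184572684227 [-0.0044  0.0004  1.    ]
pred axis [[273.43, 262.45], [271.9, 234.42]]
0.01 259 273.24 [143, 138, 134, 133, 134, 131, 124, 114, 105, 102, 101, 100, 99, 98, 96, 94, 90, 85, 82, 81, 82, 84, 88] 262
0.02 256 273.06 [140, 138, 139, 147, 154, 149, 136, 121, 112, 109, 108, 106, 103, 99, 97, 96, 95, 97, 99, 94, 88, 90, 102] 262
0.03 252 272.87 [115, 120, 124, 128, 136, 145, 144, 132, 117, 110, 108, 108, 106, 102, 101, 104, 106, 106, 107, 110, 114, 117, 118] 261
0.04 249 272.68 [116, 114, 112, 112, 118, 123, 120, 114, 109, 107, 107, 107, 105, 104, 109, 119, 125, 127, 127, 127, 127, 127, 127] 261
0.05 245 272.49 [127, 120, 123, 131, 134, 132, 125, 116, 110, 107, 107, 106, 104, 103, 110, 120, 126, 128, 128, 128, 129, 129, 131] 261
0.06 242 272.3 [203, 166, 142, 137, 138, 134, 126, 116, 108, 106, 107, 107, 106, 111, 122, 130, 132, 132, 130, 125, 120, 116, 111] 261
0.07 238 272.1 [239, 236, 226, 214, 203, 185, 151, 109, 81, 73, 73, 74, 74, 71, 64, 56, 49, 46, 45, 44, 43, 43, 42] 261
```

```bash
python3 -m creep '[[[0.5,0,0,0,0,0,0],[0.5,0,0,0,0,0,0],[0.5,0,0,0,0,0,0],[0.5,0,0,0,0,0,0],[0.5,0,0,0,0,0,0]]]'
python3 -m creep '[[[0.6,0,0,-30,0,0,0],[0.6,0,0,-60,0,0,0],[0.6,0,0,-100,0,0,0],[0.6,0,0,-120,0,0,0],[0.6,0,0,-120,0,0,0]]]'
python3 -m creep '[[[0.6,-20,40,0,0,0,0],[0.6,-40,85,0,0,0,0],[0.6,-60,130,0,0,0,0],[0.6,-60,175,0,0,0,0],[0.6,-60,220,0,0,0,0]]]'
python3 -m creep '[[[0.6,0,40,0,0,0,0],[0.6,0,80,0,0,0,0],[0.6,0,80,0,0,0,0]]]'
python3 - <<'E'
from h import *
np.set_printoptions(precision=4,suppress=True)
im={n:ctrl.get_image(n)[:,:,::-1].copy() for n in("top","side")}
for n in im:cv2.imwrite(f"pics/{n}_f.png",im[n])
cv2.imwrite("pics/c_f.png",np.hstack([crop("top",im["top"],195,135,275,215,5),crop("side",im["side"],240,195,320,275,5)]))
hb=box([-.014,-.014,.08],[.014,.014,.15])
f=lambda x:[(R.from_rotvec([x[2],x[3],0])*Rz(x[4])).apply(hb)+[x[0],x[1],x[5]]]
b=[.585,.172,.045]
o=[]
for n in im:
    u=proj(n,[[b[0],b[1],.16]])[0].astype(int);o.append((n,im[n],(u[0]-20,u[1]-26,u[0]+20,u[1]+23),"blue"))
x,*r=fit(f,[*b[:2],0,0,.2,b[2]],o,[.004,.004,.05,.05,.1,.005]);print(x,*r)
E
```

```text
time: 26.45
position: [0.5825, 0.1698, 0.1456]
tool_rot: [3.128, 0.284, 0.007]
ft_force: [0.9, -0.5, 0.4]
grip_width: 0.495
time: 26.95
position: [0.5837, 0.1708, 0.2697]
tool_rot: [-3.128, -0.285, -0.018]
ft_force: [-0.2, 0.3, -0.7]
grip_width: 0.597
time: 27.45
position: [0.5616, -0.059, 0.2645]
tool_rot: [3.128, 0.285, 0.005]
ft_force: [1.1, 0.4, 0.1]
grip_width: 0.598
time: 27.75
position: [0.5757, -0.144, 0.2634]
tool_rot: [3.126, 0.268, 0.002]
ft_force: [-0.3, -0.1, -0.1]
grip_width: 0.599
[ 0.5878  0.1746  0.0229 -0.0243  0.3161  0.0453] 35.65516047820395 [np.float64(274.7723336197687), np.float64(468.3496019117034)]
```

View pics/c_f.png

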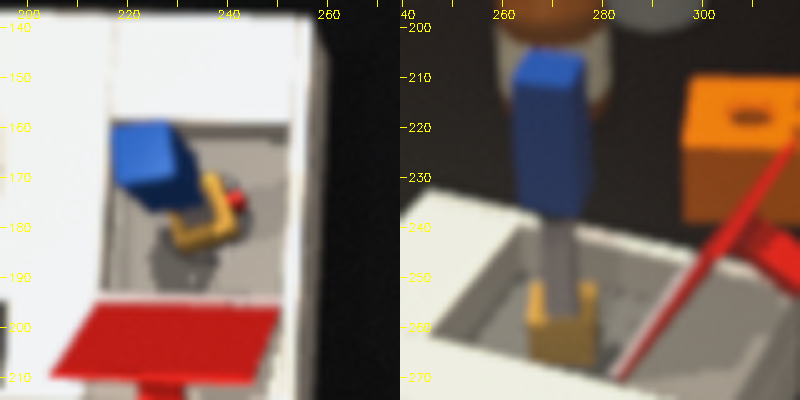

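The key stands upright in the screw: top (224,165), side (269,225). The red index mark has turned to about (242,174), the flap leans open and the arm is clear, so I'm handing in.

```bash
python3 -c "
from bench import ctrl;s=ctrl.get_state();print(s['time'],abs(s['qd']).max(),s['ft_force']);print(ctrl.close_job())"
```

```text
27.85 0.04345228155206911 [0.06385014 1.48056515 0.06739052]
the job is handed in; nothing more can be done
None
```

I handed the job in at 27.85 s with all the steps done in order; the hand-in reports no verdict.

- **Flap:** I gripped its tab and carried it over centre. The pictures show it at its open stop, before and after the key work.
- **Key to stand:** I took the smaller blue-handled key, stood it upright in the grey stand and let go. Its fitted tilt there was about 0.02 rad. The first grasp plan, with the tool along the key's slope, put joint 2 at its limit. I grasped it with the tool tilted 30° instead and regrasped it vertically at the stand.
- **Key to screw:** The key met the socket floor at a tip height of 47.1 mm, where about 47 mm was expected, before any turning.
- **Turning:** I turned clockwise until the yaw torque rose from 0.06 to 0.42 N m, which I took as the stop. The sink of 2.7 mm gives about 1.08 rad of turn from a start near 0.15. I then eased off the load, released the key and backed away.

**Last checks:** In the final pictures the key stands in the screw, tilted about 0.03 rad, with its fitted tip at 45.3 mm against about 44.5 mm expected for the floor. The flap is open and the arm is clear and unloaded.

**Disagreements:** The red mark on the screw suggested about 1.26 rad of turn by eye, more than the sink gives. The side and top cameras differed by 1–2 mm on the key over the screw, so I split the difference, and it went in without side load. I did not remeasure the bystanders or the pan at the end, but the arm's planned path kept clear of them.

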